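# Release the ratchet clamp and slide the settled samples out

### The job

The film pots in the ratchet clamp hold settled sediment: flick the red sprung pawl off the ratchet wheel and ease the crank back slowly, anticlockwise, until the clamp is fully open. Then slide every pot along the table, upright and never lifted, out of the clamp and wholly inside a green ring of its own on the settling mat. When all are there, wind the empty clamp fully shut and leave the pawl engaged in the wheel; disturb nothing else on the table.

Things in the scene. Friction and masses are not known exactly. Their poses are not given: they have to be found in the camera images.
- clamp: ratchet clamp fixed to the table, to the robot's left or right, turned up to 0.22 rad; origin on the table top. Its frame (used below, mm): y along the pot row, x from drum (-75) to pots (+75), z up. The pots stand on the bare table in a row along y at x = +75, up to four, 64 mm apart (y -96 to +96). Blue base plate 6 mm thick under the drum, x -140 to -15, y -118 to +82.
- fence (a point): middle of the face of the fixed blue fence behind the pots, 14 mm up, at x = +93, y = 0 of the clamp frame, axes as the clamp's. The fence is 28 mm high, 12 mm thick, 260 mm long along y.
- jaw_face (a point): middle of the rubber face of the moving aluminium jaw, 14 mm up, axes as the clamp's: at clamp x = +57 when shut, +17 fully open. The jaw is 28 mm high, 14 mm thick, 250 mm long along y. Both ends of the channel between jaw and fence are open and its floor is the table, so pots leave it along clamp +y or -y.
- drum_axis (a point): the vertical axis of ratchet wheel and crank at table height, at clamp x = -75, y = 0. The steel wheel, 94 mm across, 12 teeth, lies 22 to 32 mm above the table.
- drum (a joint): drum angle, rad, growing anticlockwise from above: 0 = shut as found (end stop -0.08), 2.5 = fully open (end stop). 1 rad moves the jaw 16 mm. A brake (0.12 N m) holds it where it is left. With the pawl engaged it turns anticlockwise only to the next tooth (at most one tooth, 0.52 rad; 0.05 as found) but freely clockwise, the pawl riding over the teeth. Turning it open faster than 4 rad/s is too fast.
- crank_grip_mid (a point): middle of the black upright crank grip, a round handle 20 mm thick that spins freely on its pin, from 43 to 88 mm above the table (this point at 67 mm), 50 mm from the drum axis. Seen from that axis it stands at angle 0.35 rad + drum angle, anticlockwise from the clamp's x axis. The crank arm under it has its top at 41 mm.
- pawl (a joint): angle of the red pawl, rad, growing anticlockwise from above: 0 = engaged in the wheel, 0.70 = right off (end stop). An over-centre spring holds it at either end and flips it at about 0.35; pushing the pin over takes about 2 N. Resting on the top of a tooth it reads about 0.2.
- pawl_pin (a point): middle of the red upright thumb pin on the pawl, 10 mm diameter, from the lever (top at 31 mm) up to 70 mm above the table; this point at 55 mm. It swings on a 42 mm radius about the pawl's pivot at clamp x = -35, y = -48. Engaged, the pin is at clamp x = -35, y = -90; it goes about 27 mm towards clamp +x to come off.
- pot_a_mid (a point): film pot, black plastic with a grey snap lid, 34 mm diameter at the lid (32 mm body), 50 mm tall, about 80 g, heavy at the foot; this point is its centre, 25 mm above its foot, z up. It starts upright on the table in the clamp. May be absent (None).
- pot_b_mid (a point): film pot, black plastic with a grey snap lid, 34 mm diameter at the lid (32 mm body), 50 mm tall, about 80 g, heavy at the foot; this point is its centre, 25 mm above its foot, z up. It starts upright on the table in the clamp. May be absent (None).
- pot_c_mid (a point): film pot, black plastic with a grey snap lid, 34 mm diameter at the lid (32 mm body), 50 mm tall, about 80 g, heavy at the foot; this point is its centre, 25 mm above its foot, z up. It starts upright on the table in the clamp. May be absent (None).
- pot_d_mid (a point): film pot, black plastic with a grey snap lid, 34 mm diameter at the lid (32 mm body), 50 mm tall, about 80 g, heavy at the foot; this point is its centre, 25 mm above its foot, z up. It starts upright on the table in the clamp. May be absent (None).
- ring0 (a point): centre of one of four green rings (inner diameter 54 mm) printed flat on the white 180 mm square settling mat, at table height; the rings stand 80 mm apart in a 2 x 2 square. Any pot may go in any ring, one to a ring. (Cords seen across the table belong to the room and cannot be touched.)
- ring1 (a point): centre of one of four green rings (inner diameter 54 mm) printed flat on the white 180 mm square settling mat, at table height; the rings stand 80 mm apart in a 2 x 2 square. Any pot may go in any ring, one to a ring. (Cords seen across the table belong to the room and cannot be touched.)
- ring2 (a point): centre of one of four green rings (inner diameter 54 mm) printed flat on the white 180 mm square settling mat, at table height; the rings stand 80 mm apart in a 2 x 2 square. Any pot may go in any ring, one to a ring. (Cords seen across the table belong to the room and cannot be touched.)
- ring3 (a point): centre of one of four green rings (inner diameter 54 mm) printed flat on the white 180 mm square settling mat, at table height; the rings stand 80 mm apart in a 2 x 2 square. Any pot may go in any ring, one to a ring. (Cords seen across the table belong to the room and cannot be touched.)
- compass: small brass-coloured plotting compass, 44 mm, lying on the table; bystander, origin under its centre
- multimeter: orange and grey multimeter, 145x74x43 mm, at the back; bystander, origin under its centre
- mug_1: white mug, 95 mm tall, at the back; bystander, origin under its centre
- tape_2: roll of beige tape, 100 mm across, 25 mm high; bystander, origin under its centre
- horseshoe_magnet: red horseshoe magnet, 48x79x13 mm; bystander, origin under its centre
Mind the look-alikes: they are no part of the job. What is shaped like the part that bears pot_c_mid but pink is not meant.

How it is judged (in metres and radians):
On the way, in this order (a step that is already met when the one before it is completed fails the run):
1. the pawl is flicked off the ratchet wheel (value of joint pawl above 0.55 rad), for 0.2 s.
2. the drum is eased back until the clamp is fully open (value of joint drum above 2.35 rad), for 0.2 s.
3. every pot stands upright wholly inside a ring ((horizontal distance between pot_a_mid and ring0 below 0.01 m or horizontal distance between pot_a_mid and ring1 below 0.01 m or horizontal distance between pot_a_mid and ring2 below 0.01 m or horizontal distance between pot_a_mid and ring3 below 0.01 m) and (horizontal distance between pot_b_mid and ring0 below 0.01 m or horizontal distance between pot_b_mid and ring1 below 0.01 m or horizontal distance between pot_b_mid and ring2 below 0.01 m or horizontal distance between pot_b_mid and ring3 below 0.01 m) and (horizontal distance between pot_c_mid and ring0 below 0.01 m or horizontal distance between pot_c_mid and ring1 below 0.01 m or horizontal distance between pot_c_mid and ring2 below 0.01 m or horizontal distance between pot_c_mid and ring3 below 0.01 m) and (horizontal distance between pot_d_mid and ring0 below 0.01 m or horizontal distance between pot_d_mid and ring1 below 0.01 m or horizontal distance between pot_d_mid and ring2 below 0.01 m or horizontal distance between pot_d_mid and ring3 below 0.01 m) and height (world z) of each of pot_a_mid, pot_b_mid, pot_c_mid, pot_d_mid below 0.029 m and angle between each of pot_a_mid, pot_b_mid, pot_c_mid, pot_d_mid's own z axis and vertical below 0.1 rad), for 0.2 s.
At the end, for the whole second after the job is handed in: every pot stands at rest on the mat, upright, its centre within 10 mm of a ring's centre; the clamp is wound shut (drum below 0.15 rad) and the pawl is engaged (below 0.12 rad) (all of step 3 and value of joint drum below 0.15 rad and value of joint pawl below 0.12 rad); the robot touches nothing.
It fails at once if a pot is lifted off the table (more than 12 mm) (height (world z) of any of pot_a_mid, pot_b_mid, pot_c_mid, pot_d_mid above 0.037 m).
It fails at once if a pot is tipped over (more than 0.5 rad) (angle between any of pot_a_mid, pot_b_mid, pot_c_mid, pot_d_mid's own z axis and vertical above 0.5 rad).
It fails at once if the drum is let fly or spun open (faster than 4 rad/s) (velocity of joint drum above 4 rad/s).
It fails at once if a bystander is moved more than 30 mm (distance of any of compass, multimeter, mug_1, tape_2, horseshoe_magnet from where it was at the start of the episode above 0.03 m).
Of pot_a, pot_b, pot_c, pot_d only 2 to 4 are there at a start; the rules pass over those that are not, and their reading is None.
At some moment in a run one of pot_a, pot_b, pot_c, pot_d may be knocked a few centimetres aside while the robot is not near it.
Once in a run the grip may slacken for a moment while it holds something.
It also fails if it takes over 210 s, if anything falls off the work surface, if the arm or the gripper's body presses on something with over 40 N, if the wrist force passes 120 N, or if a joint passes its speed limit or range.

### The arm

A 6-joint arm with a two-finger parallel gripper is mounted at the origin on the work surface; the furniture and walls round the work are solid. World frame = base frame: x ahead of the robot, y to its left, z up, the work surface at z = 0. Lengths are in mm, angles in rad, forces in N, time in s.
With the tool pointing down it reaches from about 400 to 925 mm from the base axis. Payload 12.5 kg.
Tool frame: the origin (TCP) lies on the front face of the gripper's body, between the roots of the fingers; the fingertips stand 78 mm ahead of it and the grasp point (between the pads) lies 59 mm ahead of it (env.nose_length is the distance from the TCP to the fingertips, in mm); z points along the fingers, y is the line along which they close (so a half turn about z gives the same grasp; the last joint's range is limited). The gripper opens to 95 mm and grips with 3 to 60 N. Pads are 20 mm wide; open, the fingers measure 119 mm over their backs; the gripper's body (75 mm by 180 mm) begins 59 mm behind the grasp point.
Start: joints at [-1.207, 0.491, 1.559, -0, 1.092, -0.106], TCP at [282.964, -557.287, 292.261] pointing down, gripper open.
Joint ranges: [-3.1, 3.1], [-0.84, 2.19], [0.05, 2.79], [-1.13, 4.28], [0.06, 2.93], [-2.69, 2.69]. Speed limits (rad/s): [2.22, 2.22, 2.79, 3.14, 3.14, 3.14].

### API

Orientations are given as [roll, pitch, yaw] about the fixed x, y, z axes, in that order (R = Rz(yaw) Ry(pitch) Rx(roll)).
In Python, from cell import env gives the robot as it stands.
- The arm moves only by the tool jog_arm, never from a script. Its argument "motion" is a list of rows, each a list of 7 numbers: the turn, a rotation vector about the tool's x, y, z in degrees, then the shift along the tool's x, y, z in mm, then the finger opening in mm, from 0 to 95.1. In form: [[wx, wy, wz, x, y, z, hand], ...]. A call has 1 to 10 rows; each row shifts and turns the commanded pose from where the row before left it, along the tool's axes as they then stand; what a row does not reach is not made up. A row lasts 1/8 s, in which the tool goes at most 62.5 mm and 10.7 degrees, less where a joint would pass 70% of its speed; a pose out of reach is approached as far as the arm can. A call is refused whole if a number of a shift passes 62.5 or a number of a turn 10.7, either way. A call with a gripper value outside its range is refused whole. The fingers move at their own pace and stop on an object; the grip force is fixed at half the most. Time passes only in rows, so rows that do not move let the fingers close. It gives the time, the measured TCP pose, the force, the opening and the grip force at its end, in the units of the state.
- env.state(): the state, without advancing time (a new reading comes with each control period).
- env.read_camera(name): name is "scene" or "top" or "wrist"; returns a dict with "color" (400x640x3 uint8, red, green, blue), "z_map" (400x640 float32, mm along the optical axis (not along the pixel's ray), 0 where there is no reading), "camera_matrix" (3x3 intrinsics, pixels), "world_to_cam" (4x4, takes a point from world to camera coordinates). Camera axes: x right, y up, looking along -z (the intrinsics and any distortion apply to the point x, -y, -z); pixel columns grow to the right and rows downward; lengths in mm; the calibration is good to about 2 mm. A picture is of the moment at which its call begins.
- env.job_done(): hands the job in; it is judged then, once.
Trained networks look in the newest picture that a camera, given by its name, has taken for a name from the list of things; names that differ only in an ending like _2 or _b are one class to them, and where a whole thing is asked for, a point or a joint stands for the part that bears it (a point fixed in the world has none). Each returns a list of dicts, best first, with "score" (0 to 1); they miss things now and then, are a little off and sometimes report something else, mostly with a low value. They report only what shows in the picture. A call takes as long as a camera call. They do not tell look-alikes from the thing itself.
- env.recognise(camera, thing): "location" ([column, row] in pixels, amid what is visible of it).
The state is a dict: "t": time; "joints": joint angles; "qvel": joint speeds; "tau": joint torques, N m; "eef_pos": TCP position; "tcp_rot": TCP orientation; "ft_force": force on the tool from outside, world axes, zero at the start; "moment": the same for the moment, N m; "opening": opening from 0.0 (shut) to 1.0 (fully open); "grip_force": force on a finger pad.
Only numpy, scipy, OpenCV 4.12 (cv2) and the standard library are available. Lean on these libraries where they do the work, as an engineer would, in place of code of your own. Each camera call takes 0.05 s, during which the arm holds its last target. There are 200 camera calls.

## Working session

There is one attempt and no reset: what is moved stays moved. The work goes in short steps, Python scripts to look and compute and a tool call to move; the robot and the scene stay as the last step left them, time stands still between calls to the robot, and variables do not carry over. Pictures are saved under pics/ and viewed, at most 14 in all, crops included, and the job is handed in when it is done.

Besides the shell and the picture viewer there is one more tool, called after "Call:" in YAML: its name, and indented under it one key for each argument. jog_arm: Moves the arm, as the interface text tells. Its arguments: {"type":"object","properties":{"motion":{"type":"array"}},"required":["motion"]}

```bash
ls; mkdir -p pics; cat > h.py <<'E'
import numpy as np, cv2
from cell import env
from scipy.spatial.transform import Rotation as R
def shot(n,name=None):
    c=env.read_camera(n)
    if name: cv2.imwrite(f'pics/{name}.png',c['color'][:,:,::-1])
    return c
def px2w(c,u,v,z):
    """intersect pixel ray with world plane z"""
    K=np.array(c['camera_matrix']);T=np.array(c['world_to_cam'])
    d=np.linalg.solve(K,[u,v,1.]);d=np.array([d[0],-d[1],-d[2]])
    Ti=np.linalg.inv(T);o=Ti[:3,3];w=Ti[:3,:3]@d
    return o+w*(z-o[2])/w[2]
def w2px(c,p):
    K=np.array(c['camera_matrix']);T=np.array(c['world_to_cam'])
    q=T@np.r_[p,1.];q=np.array([q[0],-q[1],-q[2]]);q=K@q;return q[:2]/q[2]
def depthw(c,u,v):
    K=np.array(c['camera_matrix']);T=np.array(c['world_to_cam'])
    z=c['z_map'][int(round(v)),int(round(u))]
    d=np.linalg.solve(K,[u,v,1.])*z
    return (np.linalg.inv(T)@np.r_[d[0],-d[1],-d[2],1])[:3]
E
python3 - <<'E'
from h import *
s=env.state();print(s)
for n in ['top','scene']:
    c=shot(n,n+'0');print(n,np.round(c['world_to_cam'],2).tolist(),c['camera_matrix'].tolist())
    for t in ['pot_a_mid','pawl_pin','crank_grip_mid','drum_axis','fence','jaw_face','ring0','compass','multimeter','mug_1','tape_2','horseshoe_magnet']:
        for r in env.recognise(n,t)[:6]:
            u,v=r['location'];print(t,round(r['score'],2),np.round([u,v]),np.round(depthw(c,u,v)))
E
```

```text
pics
{'t': 0.0, 'joints': array([-1.20661217e+00,  4.91564315e-01,  1.55944368e+00, -1.75229825e-05,
        1.09170672e+00, -1.05610092e-01]), 'qvel': array([ 6.29654562e-04,  2.99452036e-05,  1.13802752e-03, -7.75893901e-04,
       -5.66551617e-04, -8.42523833e-04]), 'tau': array([ 4.03074046e-04, -6.12646294e+01, -2.58176529e+01,  6.92437193e-02,
        4.81948780e-02, -1.60191526e-04]), 'eef_pos': array([ 282.89509651, -557.13516208,  291.66073693]), 'tcp_rot': array([-3.14047521e+00, -1.02825781e-04,  4.69802282e-01]), 'ft_force': array([ 0.18123492,  0.1633687 , -0.86161429]), 'moment': array([-0.02385018, -0.0061459 , -0.00518307]), 'grip_force': 0.0, 'opening': 1.000355106894578}
top [[-0.02, -1.0, -0.01, 45.31], [0.99, -0.02, 0.12, -574.07], [-0.12, -0.01, 0.99, -1314.94], [0.0, 0.0, 0.0, 1.0]] [[457.3764739263487, 0.0, 313.6949993101215], [0.0, 457.3764739263487, 197.62490620647574], [0.0, 0.0, 1.0]]
pot_a_mid 0.49 [245. 172.] [664. 241.  -2.]
pawl_pin 0.69 [286. 218.] [518. 116.  27.]
pawl_pin 0.66 [272. 218.] [517. 157.  31.]
pawl_pin 0.59 [262. 177.] [638. 185.  46.]
pa
[... 847 characters left out ...]
[0.0, 517.7968420066812, 192.4597111272412], [0.0, 0.0, 1.0]]
pot_a_mid 0.63 [242. 224.] [640. 259.  51.]
drum_axis 0.61 [301. 236.] [497. 176.  45.]
drum_axis 0.52 [298. 197.] [622.  68.  38.]
fence 0.65 [300. 238.] [498. 179.  42.]
jaw_face 0.89 [279. 228.] [584. 181.  20.]
ring0 0.68 [300. 239.] [501. 177.  33.]
ring0 0.65 [364. 178.] [ 574. -169.   -1.]
compass 0.65 [377. 234.] [380.  -0.   9.]
multimeter 0.66 [363. 178.] [ 574. -165.    4.]
multimeter 0.56 [297. 161.] [751. -47.  38.]
mug_1 0.76 [260. 176.] [724. 121.  91.]
tape_2 0.92 [214. 289.] [533. 436.  26.]
tape_2 0.31 [363. 176.] [ 583. -172.    3.]
tape_2 0.2 [298. 234.] [511. 174.  42.]
tape_2 0.19 [298. 160.] [754. -56.  35.]
```

```bash
python3 - <<'E'
import cv2
a=cv2.imread('pics/top0.png');cv2.imwrite('pics/top0c.png',cv2.resize(a[100:290,150:410],None,fx=3,fy=3,interpolation=cv2.INTER_CUBIC))
a=cv2.imread('pics/scene0.png');cv2.imwrite('pics/scene0c.png',cv2.resize(a[100:300,180:440],None,fx=3,fy=3,interpolation=cv2.INTER_CUBIC))
E
```

```text
(no output)
```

View pics/top0c.png

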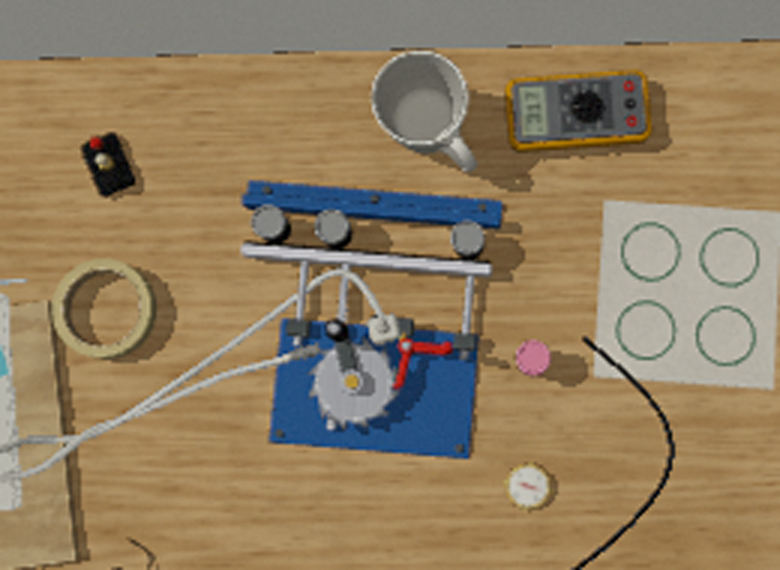

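View pics/scene0c.png

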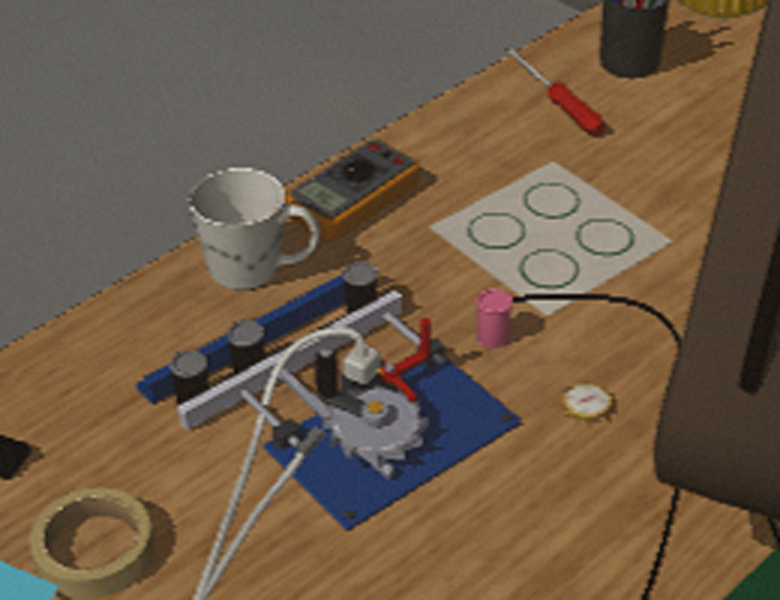

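The top crop shows the clamp on the left with pots at crop (269,223), (333,228) and (468,239). The grip is at (337,330), the pawl pin at (447,349), the pink decoy at (533,357), and the rings at (650,251), (729,257), (645,330), (725,335). The scene view confirms three pots, and the cords are untouchable.

```bash
cat >> h.py <<'E'
def ellipses(c,mask,amin=20):
    n,l,st,ce=cv2.connectedComponentsWithStats(mask.astype(np.uint8))
    return [(st[i,4],ce[i]) for i in range(1,n) if st[i,4]>=amin]
def rings(c):
    g=c['color'].astype(int);m=(g[:,:,1]-g[:,:,0]>18)&(g[:,:,1]-g[:,:,2]>3)
    return [(a,np.round(px2w(c,*p,0),1)) for a,p in ellipses(c,m,25)]
E
python3 - <<'E'
from h import *
c=shot('top')
P=lambda U,V,z:np.round(px2w(c,(U+.5)/3-.5+150,(V+.5)/3-.5+100,z),1)
for n,U,V,z in [('potA',269,223,50),('potB',333,228,50),('potC',468,239,50),('grip',337,327,88),('pin',447,348,70),('hub',352,382,40),('pink',533,357,50),
 ('fenceL back',249,183,28),('fenceR back',501,202,28),('fenceL front',246,205,28),('fenceR front',499,226,28),('base BL',270,441,6),('base BR',470,458,6),
 ('r0',650,251,0),('r1',729,257,0),('r2',645,330,0),('r3',725,335,0),('compass',529,486,10),('jawL',243,252,28),('jawR',491,272,28),('mug handle',468,168,40)]: print(n,P(U,V,z)[:2])
print([r for r in rings(c)])
# lids by z_map heights near
g=c['color'].astype(int)
E
```

```text
potA [648.5 249.6]
potB [642.  186.7]
potC [627.8  54.5]
grip [540.4 178.8]
pin [519.7  76.1]
hub [491.1 170.6]
pink [510.7  -6.1]
fenceL back [693.6 273.5]
fenceR back [668.1  21.4]
fenceL front [671.3 276.5]
fenceR front [643.8  24. ]
base BL [436.4 256.7]
base BR [415.2  58.1]
r0 [ 619.3 -128.2]
r1 [ 611.3 -207.8]
r2 [ 539.1 -120.3]
r3 [ 532.2 -200.4]
compass [3.865e+02 3.000e-01]
jawL [623.8 279.5]
jawR [597.8  32.9]
mug handle [700.8  53.3]
[(np.int32(66), array([ 775.8, -536.7,    0. ])), (np.int32(40), array([ 737.4, -541. ,    0. ])), (np.int32(94), array([ 154.8, -571.5,    0. ])), (np.int32(13125), array([ 81. , 485.3,   0. ])), (np.int32(683), array([   9.5, -846.1,    0. ])), (np.int32(441), array([-1.000e-01, -2.043e+02,  0.000e+00]))]
```

Call:
jog_arm:
  motion:
    - [0, 0, 8.2, 0, 0, 0, 95]
    - [0, 0, 8.2, 0, 0, 0, 50]
    - [0, 0, 8.2, 0, 0, 0, 30]
    - [0, 0, 8.3, 0, 0, 0, 0]

```text
t: 1.85
eef_pos: [283.0, -557.3, 292.3]
tcp_rot: [3.142, -0.0, -0.109]
ft_force: [-0.3, -1.0, 0.1]
opening: 0.741
grip_force: 0.0
```

Call:
jog_arm:
  motion:
    - [0, 0, 0, 14, -60, 0, 0]
    - [0, 0, 0, 14, -60, 0, 0]
    - [0, 0, 0, 14, -60, 0, 0]
    - [0, 0, 0, 14, -60, 0, 0]
    - [0, 0, 0, 14, -60, 0, 0]
    - [0, 0, 0, 14, -60, 0, 0]
    - [0, 0, 0, 14, -60, 0, 0]
    - [0, 0, 0, 14, -60, 0, 0]
    - [0, 0, 0, 14, -60, 0, 0]
    - [0, 0, 0, 14, -60, 0, 0]

```text
t: 3.1
eef_pos: [485.2, 26.9, 292.5]
tcp_rot: [3.141, -0.001, -0.104]
ft_force: [0.4, -0.8, 0.3]
opening: 0.005
grip_force: 0.0
```

Call:
jog_arm:
  motion:
    - [0, 0, 0, 0, -50, 0, 0]
    - [0, 0, 0, 0, 0, 0, 0]
    - [0, 0, 0, 0, 0, 0, 0]

```text
t: 3.48
eef_pos: [489.8, 74.4, 292.2]
tcp_rot: [3.141, 0.0, -0.104]
ft_force: [-0.1, -0.8, -1.1]
opening: 0.005
grip_force: 0.0
```

```bash
cat >> h.py <<'E'
O=np.array([565.,162.]);YAW=-0.105
X=np.array([np.cos(YAW),np.sin(YAW)]);Y=np.array([-X[1],X[0]])
def cl(p): d=np.array(p[:2])-O; return np.round([d@X,d@Y],1)
def wd(x,y): return O+x*X+y*Y
def where():
    s=env.state();print('t',round(s['t'],2),'tcp',np.round(s['eef_pos'],1),'clamp',cl(s['eef_pos']),'rpy',np.round(s['tcp_rot'],3),'F',np.round(s['ft_force'],1),'open',round(s['opening']*95.1,1),'g',round(s['grip_force'],1))
E
python3 - <<'E'
from h import *
where()
c=shot('wrist','w1')
for n,x,y,z in [('pin',-35,-90,70),('hub',-75,0,40),('grip',-75+50*np.cos(.35),50*np.sin(.35),88),('potC',75,-96,50),('potB',75,32,50)]:
    print(n,np.round(w2px(c,np.r_[wd(x,y),z])))
E
```

```text
t 3.48 tcp [489.8  74.4 292.2] clamp [-65.6 -95. ] rpy [ 3.141  0.    -0.104] F [-0.1 -0.8 -1.1] open 0.4 g 0.0
pin [314. 163.]
hub [237. 194.]
grip [203. 158.]
potC [320.  51.]
potB [192.  50.]
```

View pics/w1.png

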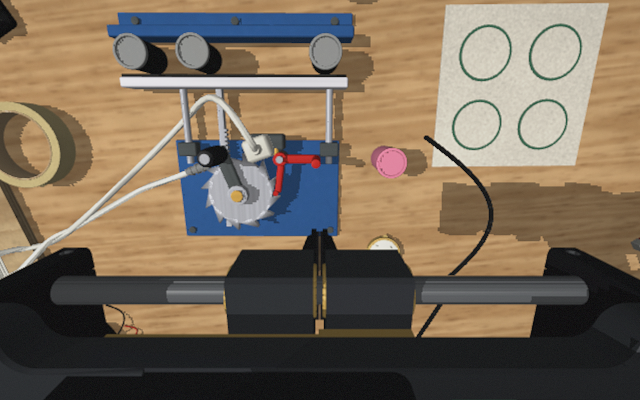

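The wrist picture shows the pin at (316,162), hub at (236,196) and pot lids at (131,51), (193,50), (325,49). All agree with my clamp model to about 2 mm. I'll flick the pawl next.

Call:
jog_arm:
  motion:
    - [0, 0, 0, 4, -5, 0, 0]
    - [0, 0, 0, 0, 0, 55, 0]
    - [0, 0, 0, 0, 0, 55, 0]
    - [0, 0, 0, 0, 0, 40, 0]
    - [0, 0, 0, 0, 0, 19, 0]
    - [0, 0, 0, 0, 0, 0, 0]

```text
t: 4.28
eef_pos: [494.4, 78.5, 122.1]
tcp_rot: [3.141, 0.002, -0.106]
ft_force: [0.8, 0.2, -0.0]
opening: 0.003
grip_force: 0.0
```

Call:
jog_arm:
  motion:
    - [0, 0, 0, 5, 0, 0, 0]
    - [0, 0, 0, 5, 0, 0, 0]
    - [0, 0, 0, 5, 0, 0, 0]
    - [0, 0, 0, 5, 0, 0, 0]
    - [0, 0, 0, 5, 0, 0, 0]
    - [0, 0, 0, 5, 0, 0, 0]
    - [0, 0, 0, 4, 0, 0, 0]
    - [0, 0, 0, 0, 0, 0, 0]
    - [0, 0, 0, -12, 0, 0, 0]
    - [0, 0, 0, -12, 0, 0, 0]

```text
t: 5.52
eef_pos: [503.1, 78.2, 123.1]
tcp_rot: [3.141, 0.001, -0.104]
ft_force: [0.2, 0.6, -0.2]
opening: 0.007
grip_force: 0.0
```

Call:
jog_arm:
  motion:
    - [0, 0, 0, 0, 0, -50, 30]
    - [0, 0, 0, 0, 0, -50, 50]
    - [0, 0, 0, 0, 0, -60, 50]
    - [0, 0, 0, 0, 0, 0, 50]

```text
t: 6.02
eef_pos: [504.5, 78.3, 287.0]
tcp_rot: [-3.141, -0.007, -0.104]
ft_force: [-0.5, -0.4, -1.3]
opening: 0.368
grip_force: 0.0
```

```bash
python3 - <<'E'
from h import *
where()
c=shot('wrist','w2')
for a in (0,.7): print(np.round(w2px(c,np.r_[wd(-35+42*np.sin(a),-48-42*np.cos(a)),70])))
g=c['color'].astype(int);m=(g[:,:,0]>120)&(g[:,:,1]<60)&(g[:,:,2]<60)
for a,p in ellipses(c,m,20):print(a,np.round(p))
m=(g[:,:,1]-g[:,:,0]>18)&(g[:,:,1]-g[:,:,2]>3)
# rings via ring-shaped component bbox
n,l,st,ce=cv2.connectedComponentsWithStats(m.astype(np.uint8))
for i in range(1,n):
    if st[i,4]>60:
        ys,xs=np.where(l==i);w=np.array([px2w(c,x,y,0)[:2] for x,y in zip(xs,ys)])
        (cx,cy),rr=cv2.minEnclosingCircle(w.astype(np.float32));print('ring',st[i,4],np.round([cx,cy,rr],1))
E
```

```text
t 6.03 tcp [504.5  78.3 287. ] clamp [-51.4 -89.6] rpy [-3.141 -0.007 -0.104] F [-0.5 -0.4 -1.3] open 35.0 g 0.0
[320. 179.]
[310. 153.]
518 [298. 171.]
ring 315 [ 609.6 -210.5   29.8]
ring 317 [ 617.3 -130.7   29.7]
ring 262 [ 529.7 -202.9   29.7]
ring 260 [ 537.5 -123.1   29.7]
```

View pics/w2.png

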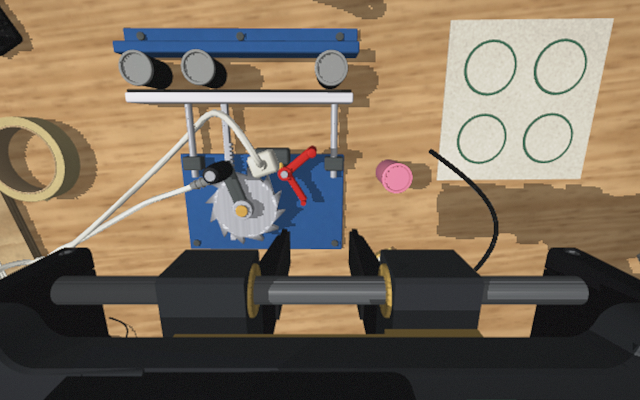

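The pawl pin is now at (312,152), so it is off the wheel. Next is the crank grip.

Call:
jog_arm:
  motion:
    - [0, 0, 0, 12, -54, 0, 50]
    - [0, 0, 0, 12, -53, 0, 50]
    - [0, 0, 0, 0, 0, 0, 50]
    - [0, 0, 0, 0, 0, 55, 50]
    - [0, 0, 0, 0, 0, 55, 50]
    - [0, 0, 0, 0, 0, 45, 50]
    - [0, 0, 0, 0, 0, 4, 50]
    - [0, 0, 0, 0, 0, 0, 50]

```text
t: 7.08
eef_pos: [539.4, 181.7, 124.8]
tcp_rot: [3.141, 0.0, -0.105]
ft_force: [-0.8, -0.4, 0.3]
opening: 0.526
grip_force: 0.0
```

Call:
jog_arm:
  motion:
    - [0, 0, 0, 0, 0, 0, 14]
    - [0, 0, 0, 0, 0, 0, 14]
    - [0, 0, 0, 0, 0, 0, 14]
    - [0, 0, 0, 0, 0, 0, 14]
    - [0, 0, 0, 0, 0, 0, 14]

```text
t: 7.7
eef_pos: [539.5, 181.9, 124.7]
tcp_rot: [3.142, -0.001, -0.104]
ft_force: [-2.0, -1.6, 6.7]
opening: 0.21
grip_force: 30.0
```

```bash
python3 - <<'E'
from h import *
where()
c=env.state();p=cl(c['eef_pos'])
print('drum est',np.arctan2(p[1],p[0]+75)-.35, np.hypot(p[1],p[0]+75))
a=np.linspace(.35,2.87,26);d=np.diff(50*np.c_[np.cos(a),np.sin(a)],axis=0);print(np.round(d,1).tolist())
E
```

```text
t 7.7 tcp [539.5 181.9 124.7] clamp [-27.4  17.1] rpy [ 3.142e+00 -1.000e-03 -1.040e-01] F [-2.  -1.6  6.7] open 19.9 g 30.0
drum est -0.005114112003639093 50.57835505431152
[[-2.0, 4.6], [-2.4, 4.4], [-2.9, 4.2], [-3.3, 3.8], [-3.6, 3.5], [-4.0, 3.1], [-4.3, 2.7], [-4.5, 2.3], [-4.7, 1.8], [-4.9, 1.3], [-5.0, 0.8], [-5.0, 0.3], [-5.0, -0.2], [-5.0, -0.7], [-4.9, -1.2], [-4.7, -1.7], [-4.6, -2.2], [-4.3, -2.6], [-4.0, -3.0], [-3.7, -3.4], [-3.3, -3.8], [-2.9, -4.1], [-2.5, -4.4], [-2.1, -4.6], [-1.6, -4.8]]
```

Call:
jog_arm:
  motion:
    - [0, 0, 0, -2, -4.6, -1, 14]
    - [0, 0, 0, -2.4, -4.4, 0, 14]
    - [0, 0, 0, -2.9, -4.2, 0, 14]
    - [0, 0, 0, -3.3, -3.8, 0, 14]
    - [0, 0, 0, -3.6, -3.5, 0, 14]
    - [0, 0, 0, -4, -3.1, 0, 14]
    - [0, 0, 0, -4.3, -2.7, 0, 14]
    - [0, 0, 0, -4.5, -2.3, 0, 14]
    - [0, 0, 0, 0, 0, 0, 14]

```text
t: 8.82
eef_pos: [514.5, 213.2, 124.9]
tcp_rot: [3.141, 0.002, -0.104]
ft_force: [-4.1, -5.0, -4.7]
opening: 0.209
grip_force: 30.0
```

```bash
cat >> h.py <<'E'
def drum():
    p=cl(env.state()['eef_pos']);print('drum est',np.round(np.arctan2(p[1],p[0]+75)-.35,3),'r',np.hypot(p[1],p[0]+75))
E
python3 -c "
from h import *
where();drum()"
```

```text
t 8.82 tcp [514.5 213.2 124.9] clamp [-55.6  45.7] rpy [ 3.141e+00  2.000e-03 -1.040e-01] F [-4.1 -5.  -4.7] open 19.8 g 30.0
drum est 0.819 r 49.64725571469182
```

Call:
jog_arm:
  motion:
    - [0, 0, 0, -4.7, -1.8, 0, 14]
    - [0, 0, 0, -4.9, -1.3, 0, 14]
    - [0, 0, 0, -5, -0.8, 0, 14]
    - [0, 0, 0, -5, -0.3, 0, 14]
    - [0, 0, 0, -5, 0.2, 0, 14]
    - [0, 0, 0, -5, 0.7, 0, 14]
    - [0, 0, 0, -4.9, 1.2, 0, 14]
    - [0, 0, 0, -4.7, 1.7, 0, 14]
    - [0, 0, 0, -4.6, 2.2, 0, 14]
    - [0, 0, 0, 0, 0, 0, 14]

```text
t: 10.07
eef_pos: [471.6, 215.9, 125.3]
tcp_rot: [3.141, 0.0, -0.105]
ft_force: [0.3, -5.9, -4.2]
opening: 0.218
grip_force: 3.0
```

Call:
jog_arm:
  motion:
    - [0, 0, 0, -4.3, 2.6, 0, 14]
    - [0, 0, 0, -4, 3, 0, 14]
    - [0, 0, 0, -3.7, 3.4, 0, 14]
    - [0, 0, 0, -3.3, 3.8, 0, 14]
    - [0, 0, 0, -2.9, 4.1, 0, 14]
    - [0, 0, 0, -2.5, 4.4, 0, 14]
    - [0, 0, 0, -2.1, 4.6, 0, 14]
    - [0, 0, 0, -1.6, 4.8, 0, 14]
    - [0, 0, 0, 0, 0, 0, 14]
    - [0, 0, 0, 0, 0, 0, 14]

```text
t: 11.32
eef_pos: [443.0, 188.1, 125.3]
tcp_rot: [3.141, 0.002, -0.104]
ft_force: [-4.6, 4.2, 2.9]
opening: 0.207
grip_force: 30.0
```

```bash
python3 -c "
from h import *
where();drum()"
```

```text
t 11.32 tcp [443.  188.1 125.3] clamp [-124.1   13.1] rpy [ 3.141e+00  2.000e-03 -1.040e-01] F [-4.6  4.2  2.9] open 19.7 g 30.0
drum est 2.531 r 50.81751666502407
```

Call:
jog_arm:
  motion:
    - [0, 0, 0, 0, 0, 0, 50]
    - [0, 0, 0, 0, 0, 0, 50]
    - [0, 0, 0, 0, 0, 0, 50]
    - [0, 0, 0, 0, 0, -50, 54]
    - [0, 0, 0, 0, 0, -60, 54]
    - [0, 0, 0, 20, 50, -50, 54]
    - [0, 0, 0, 50, 40, 0, 54]
    - [0, 0, 0, 0, 0, 0, 54]

```text
t: 12.32
eef_pos: [503.3, 97.6, 278.2]
tcp_rot: [3.142, -0.002, -0.108]
ft_force: [-0.5, 0.8, -0.6]
opening: 0.567
grip_force: 0.0
```

```bash
cat >> h.py <<'E'
def lids(c):
    """grey lids: pixels at height ~50 mm by depth, low saturation, outside robot"""
    K=c['camera_matrix'];z=c['z_map'];v,u=np.mgrid[:400,:640]
    x=(u-K[0,2])/K[0,0]*z;y=(v-K[1,2])/K[1,1]*z
    Ti=np.linalg.inv(c['world_to_cam']);W=np.stack([x,-y,-z],-1)@Ti[:3,:3].T+Ti[:3,3]
    hsv=cv2.cvtColor(c['color'],cv2.COLOR_RGB2HSV)
    m=(abs(W[...,2]-50)<12)&(hsv[...,1]<45)&(hsv[...,2]>60)&(z>0)
    for a,p in ellipses(c,m,40):
        w=px2w(c,*p,50);print('lid?',a,np.round(p),np.round(w[:2],1),'clamp',cl(w))
E
python3 - <<'E'
from h import *
where()
c=shot('wrist','w3');lids(c)
print('top');lids(shot('top'))
E
```

```text
t 12.32 tcp [503.3  97.6 278.2] clamp [-54.7 -70.5] rpy [ 3.142e+00 -2.000e-03 -1.080e-01] F [-0.5  0.8 -0.6] open 54.0 g 0.0
lid? 1011 [148.  61.] [649.3 248.3] clamp [74.8 94.7]
lid? 1018 [212.  60.] [643.3 186.3] clamp [75.3 32.4]
lid? 1007 [350.  60.] [628.9  53.8] clamp [  74.9 -100.9]
lid? 139 [236. 111.] [595.  172.1] clamp [28.8 13.1]
lid? 527 [280. 160.] [540.7 134.8] clamp [-21.3 -29.6]
lid? 564 [255. 219.] [479.8 171.5] clamp [-85.7   0.5]
top
lid? 110 [288. 128.] [784.1 103.1] clamp [224.  -35.6]
lid? 99 [239. 173.] [650.3 250.6] clamp [75.6 97.1]
lid? 98 [260. 175.] [644.1 188.8] clamp [75.9 34.9]
lid? 78 [305. 178.] [631.8  55.3] clamp [ 77.6 -99.1]
lid? 268 [511. 284.] [ 312.3 -522. ] clamp [-179.6 -706.8]
```

View pics/w3.png

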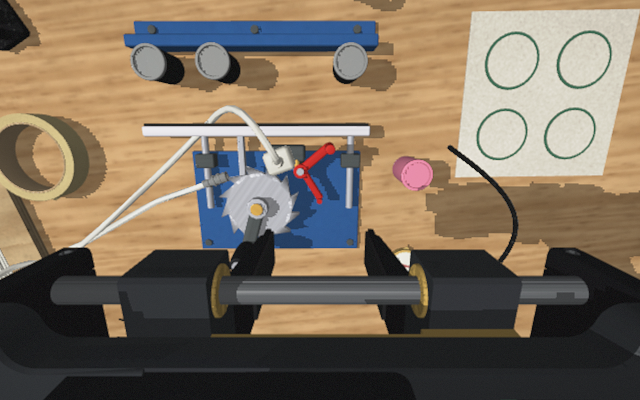

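Jaw is fully open, at row 130. Pots are at clamp (75,95), (75,32) and (75,-100), and the rings are clear. I'll take the nearest pot first.

Call:
jog_arm:
  motion:
    - [0, 0, 0, 44, 10, 0, 50]
    - [0, 0, 0, 44, 10, 0, 50]
    - [0, 0, 0, 41, 9, 0, 50]
    - [0, 0, 0, 0, 0, 0, 50]
    - [0, 0, 0, 0, 0, 50, 50]
    - [0, 0, 0, 0, 0, 50, 50]
    - [0, 0, 0, 0, 0, 30, 50]
    - [0, 0, 0, 0, 0, 0, 50]

```text
t: 13.42
eef_pos: [624.7, 58.9, 145.9]
tcp_rot: [3.141, 0.005, -0.103]
ft_force: [0.2, -0.2, 0.6]
opening: 0.527
grip_force: 0.0
```

```bash
python3 -c "
from h import *
where()"
```

```text
t 13.43 tcp [624.7  58.9 145.9] clamp [ 70.2 -96.3] rpy [ 3.141  0.005 -0.103] F [ 0.2 -0.2  0.6] open 50.1 g 0.0
```

Call:
jog_arm:
  motion:
    - [0, 0, 0, 4, 4, 0, 50]
    - [0, 0, 0, 0, 0, 27, 50]
    - [0, 0, 0, 0, 0, 27, 50]
    - [0, 0, 0, 0, 0, 0, 50]
    - [0, 0, 0, 0, 0, 0, 28]
    - [0, 0, 0, 0, 0, 0, 28]
    - [0, 0, 0, 0, 0, 0, 28]
    - [0, 0, 0, 0, 0, 0, 28]

```text
t: 14.42
eef_pos: [630.7, 53.4, 95.2]
tcp_rot: [-3.142, -0.002, -0.104]
ft_force: [-2.0, 0.7, 7.6]
opening: 0.343
grip_force: 30.0
```

```bash
python3 -c "
from h import *
where()"
```

```text
t 14.43 tcp [630.7  53.4  95.2] clamp [  76.7 -101.1] rpy [-3.142e+00 -2.000e-03 -1.040e-01] F [-2.   0.7  7.6] open 32.6 g 30.0
```

Call:
jog_arm:
  motion:
    - [0, 0, 0, -1, 5, 0, 28]
    - [0, 0, 0, -1, 12, 0, 28]
    - [0, 0, 0, 0, 18, 0, 28]
    - [0, 0, 0, 0, 18, 0, 28]
    - [0, 0, 0, 0, 18, 0, 28]
    - [0, 0, 0, 0, 18, 0, 28]
    - [0, 0, 0, 0, 18, 0, 28]
    - [0, 0, 0, 2, 18, 0, 28]
    - [0, 0, 0, 2, 18, 0, 28]

```text
t: 15.55
eef_pos: [617.8, -89.3, 95.2]
tcp_rot: [-3.141, -0.002, -0.104]
ft_force: [-0.0, 4.5, 7.2]
opening: 0.348
grip_force: 30.0
```

Call:
jog_arm:
  motion:
    - [0, 0, 0, 2, 18, 0, 28]
    - [0, 0, 0, 2, 18, 0, 28]
    - [0, 0, 0, 1, 18, 0, 28]
    - [0, 0, 0, 1, 18, 0, 28]
    - [0, 0, 0, 0, 18, 0, 28]
    - [0, 0, 0, 0, 15, 0, 28]
    - [0, 0, 0, 0, 10, 0, 28]
    - [0, 0, 0, 0, 4, 0, 28]
    - [0, 0, 0, 0, 0, 0, 28]

```text
t: 16.68
eef_pos: [611.3, -208.6, 95.2]
tcp_rot: [3.141, -0.002, -0.105]
ft_force: [-1.8, -2.1, 6.4]
opening: 0.344
grip_force: 30.0
```

```bash
python3 - <<'E'
from h import *
where();c=shot('wrist','w4');lids(c)
for r in [(610.2,-209.2)]: print(cl(r))
E
```

```text
t 16.68 tcp [ 611.3 -208.6   95.2] clamp [  84.8 -363.7] rpy [ 3.141e+00 -2.000e-03 -1.050e-01] F [-1.8 -2.1  6.4] open 32.7 g 30.0
lid? 1670 [319. 261.] [ 617.8 -209.2] clamp [  91.4 -363.6]
[  83.9 -364.4]
```

View pics/w4.png

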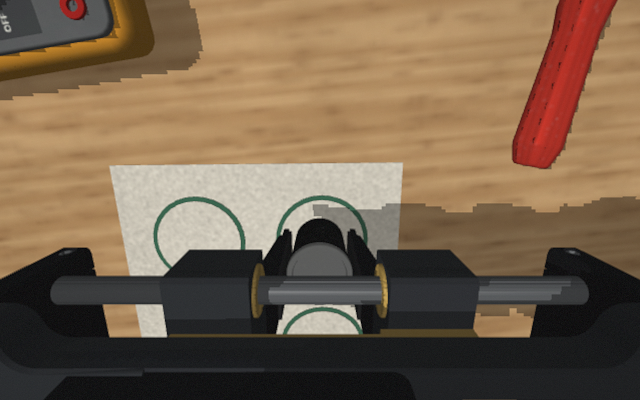

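Call:
jog_arm:
  motion:
    - [0, 0, 0, 0, 0, 0, 50]
    - [0, 0, 0, 0, 0, 0, 50]
    - [0, 0, 0, 0, 0, 0, 50]
    - [0, 0, 0, 0, 0, -60, 50]
    - [0, 0, 0, 0, 0, -60, 50]
    - [0, 0, 0, -30, -60, -30, 50]
    - [0, 0, 0, -30, -60, 0, 50]
    - [0, 0, 0, -30, -60, 0, 50]
    - [0, 0, 0, 0, 0, 0, 50]

```text
t: 17.85
eef_pos: [545.3, -34.4, 239.7]
tcp_rot: [-3.141, 0.001, -0.1]
ft_force: [0.8, -0.8, 0.5]
opening: 0.526
grip_force: 0.0
```

```bash
cat >> h.py <<'E'
def ringsw(c):
    g=c['color'].astype(int);m=(g[:,:,1]-g[:,:,0]>18)&(g[:,:,1]-g[:,:,2]>3)
    n,l,st,ce=cv2.connectedComponentsWithStats(m.astype(np.uint8))
    for i in range(1,n):
        if st[i,4]>60:
            ys,xs=np.where(l==i);w=np.array([px2w(c,x,y,0)[:2] for x,y in zip(xs,ys)])
            (cx,cy),rr=cv2.minEnclosingCircle(w.astype(np.float32));print('ring',st[i,4],np.round([cx,cy,rr],1),cl([cx,cy]))
E
python3 - <<'E'
from h import *
where();c=shot('wrist','w5');lids(c);ringsw(c);print('top');lids(shot('top'))
E
```

```text
t 17.85 tcp [545.3 -34.4 239.7] clamp [   1.  -197.4] rpy [-3.141e+00  1.000e-03 -1.000e-01] F [ 0.8 -0.8  0.5] open 50.0 g 0.0
lid? 275 [146.  11.] [717.8  90.2] clamp [159.4 -55.4]
lid? 128 [203.  32.] [698.4  47.5] clamp [144.6 -99.9]
lid? 1253 [506. 110.] [ 610.  -206.8] clamp [  83.5 -362. ]
lid? 1174 [ 63. 117.] [643.5 185. ] clamp [75.6 31.1]
lid? 341 [  5. 120.] [646.1 236.8] clamp [72.8 82.9]
lid? 157 [ 95. 170.] [594.4 169.9] clamp [28.5 11. ]
lid? 793 [150. 219.] [542.5 131.1] clamp [-19.2 -33.1]
lid? 212 [131. 262.] [499.5 161.2] clamp [-65.1  -7.6]
ring 382 [ 617.1 -130.4   29.8] [  82.5 -285.3]
ring 312 [ 609.6 -210.4   29.8] [  83.3 -365.6]
ring 287 [ 529.7 -202.8   29.7] [   3.2 -366.5]
ring 293 [ 537.2 -122.8   29.6] [   2.2 -286.2]
top
lid? 112 [289. 128.] [784.3 101.5] clamp [224.5 -37.2]
lid? 98 [239. 173.] [650.4 250.8] clamp [75.6 97.2]
lid? 98 [260. 175.] [644.3 188.5] clamp [76.1 34.7]
lid? 105 [395. 183.] [ 610.7 -205.7] clamp [  84.  -360.9]
lid? 72 [278. 210.] [540.7 138. ] clamp [-21.6 -26.4]
lid? 79 [265. 232.] [477.5 175.8] clamp [-88.5   4.6]
lid? 220 [510. 289.] [ 299.3 -517.3] clamp [-193.1 -703.4]
```

Call:
jog_arm:
  motion:
    - [0, 0, 0, 18, -57, 0, 50]
    - [0, 0, 0, 18, -57, 0, 50]
    - [0, 0, 0, 18, -57, 0, 50]
    - [0, 0, 0, 18, -57, 0, 50]
    - [0, 0, 0, 0, 0, 0, 50]
    - [0, 0, 0, 0, 0, 40, 50]
    - [0, 0, 0, 0, 0, 40, 50]
    - [0, 0, 0, 0, 0, 0, 50]
    - [0, 0, 0, 0, 0, 0, 50]

```text
t: 19.08
eef_pos: [643.0, 180.6, 160.5]
tcp_rot: [-3.141, -0.001, -0.106]
ft_force: [0.7, 1.0, 1.0]
opening: 0.527
grip_force: 0.0
```

```bash
python3 -c "
from h import *
where()"
```

```text
t 19.07 tcp [643.  180.6 160.5] clamp [75.7 26.7] rpy [-3.141e+00 -1.000e-03 -1.060e-01] F [0.7 1.  1. ] open 50.1 g 0.0
```

Call:
jog_arm:
  motion:
    - [0, 0, 0, -0.5, -5, 0, 50]
    - [0, 0, 0, 0, 0, 40, 50]
    - [0, 0, 0, 0, 0, 26, 50]
    - [0, 0, 0, 0, 0, 0, 50]
    - [0, 0, 0, 0, 0, 0, 28]
    - [0, 0, 0, 0, 0, 0, 28]
    - [0, 0, 0, 0, 0, 0, 28]
    - [0, 0, 0, 0, 0, 0, 28]

```text
t: 20.08
eef_pos: [642.7, 186.8, 94.8]
tcp_rot: [-3.141, -0.002, -0.104]
ft_force: [-1.3, -0.0, 7.5]
opening: 0.341
grip_force: 30.0
```

```bash
python3 -c "
from h import *
where()"
```

```text
t 20.07 tcp [642.7 186.8  94.8] clamp [74.7 32.8] rpy [-3.141e+00 -2.000e-03 -1.040e-01] F [-1.3 -0.   7.5] open 32.4 g 30.0
```

Call:
jog_arm:
  motion:
    - [0, 0, 0, -1, 5, 0, 28]
    - [0, 0, 0, 0, 12, 0, 28]
    - [0, 0, 0, 0, 18, 0, 28]
    - [0, 0, 0, 0, 18, 0, 28]
    - [0, 0, 0, 0, 18, 0, 28]
    - [0, 0, 0, 0, 18, 0, 28]
    - [0, 0, 0, 0, 18, 0, 28]
    - [0, 0, 0, 0, 18, 0, 28]
    - [0, 0, 0, 0, 18, 0, 28]
    - [0, 0, 0, 0, 18, 0, 28]

```text
t: 21.32
eef_pos: [625.1, 26.5, 94.8]
tcp_rot: [-3.141, -0.003, -0.104]
ft_force: [0.8, 3.7, 7.8]
opening: 0.343
grip_force: 30.0
```

Call:
jog_arm:
  motion:
    - [0, 0, 0, 0, 18, 0, 28]
    - [0, 0, 0, 0, 18, 0, 28]
    - [0, 0, 0, 0, 18, 0, 28]
    - [0, 0, 0, 2, 18, 0, 28]
    - [0, 0, 0, 2, 18, 0, 28]
    - [0, 0, 0, 2, 18, 0, 28]
    - [0, 0, 0, 2, 18, 0, 28]
    - [0, 0, 0, 1, 18, 0, 28]
    - [0, 0, 0, 0, 10, 0, 28]
    - [0, 0, 0, 0, 5, 0, 28]

```text
t: 22.58
eef_pos: [617.4, -132.7, 94.8]
tcp_rot: [3.142, -0.003, -0.105]
ft_force: [1.0, 4.2, 7.4]
opening: 0.343
grip_force: 30.0
```

```bash
python3 -c "
from h import *
where()"
```

```text
t 22.57 tcp [ 617.4 -132.7   94.8] clamp [  83.  -287.6] rpy [ 3.142e+00 -3.000e-03 -1.050e-01] F [1.  4.2 7.4] open 32.6 g 30.0
```

Call:
jog_arm:
  motion:
    - [0, 0, 0, 0, 0, 0, 50]
    - [0, 0, 0, 0, 0, 0, 50]
    - [0, 0, 0, 0, 0, 0, 50]
    - [0, 0, 0, 0, 0, -60, 50]
    - [0, 0, 0, 0, 0, -60, 50]
    - [0, 0, 0, -30, -60, -30, 50]
    - [0, 0, 0, -30, -60, 0, 50]
    - [0, 0, 0, -20, -60, 0, 50]
    - [0, 0, 0, 0, 0, 0, 50]
    - [0, 0, 0, 0, 0, 0, 50]

```text
t: 23.82
eef_pos: [561.4, 40.5, 238.8]
tcp_rot: [3.141, -0.0, -0.104]
ft_force: [-0.4, 0.1, 0.0]
opening: 0.527
grip_force: 0.0
```

```bash
python3 - <<'E'
from h import *
where();c=shot('wrist','w6');lids(c);ringsw(c);print('top');lids(shot('top'))
E
```

```text
t 23.82 tcp [561.4  40.5 238.8] clamp [   9.2 -121.2] rpy [ 3.141 -0.    -0.104] F [-0.4  0.1  0. ] open 50.1 g 0.0
lid? 60 [192.   4.] [735.9 126.2] clamp [173.8 -17.7]
lid? 258 [240.  23.] [718.3  89.9] clamp [160.  -55.7]
lid? 60 [292.  46.] [696.7  49. ] clamp [142.8 -98.6]
lid? 1231 [505. 119.] [ 618.8 -131.6] clamp [  84.3 -286.4]
lid? 1247 [589. 120.] [ 610.2 -205.7] clamp [  83.5 -361. ]
lid? 1156 [ 79. 128.] [649.5 247.5] clamp [75.1 93.9]
lid? 172 [177. 180.] [594.7 170.5] clamp [28.6 11.5]
lid? 672 [228. 228.] [542.7 131.8] clamp [-19.  -32.4]
ring 317 [ 617.  -130.8   29.8] [  82.4 -285.7]
ring 302 [ 609.5 -210.5   29.8] [  83.3 -365.8]
ring 280 [ 537.4 -123.1   29.6] [   2.4 -286.5]
ring 274 [ 529.7 -203.    29.6] [   3.2 -366.6]
top
lid? 108 [288. 127.] [785.8 103.3] clamp [225.7 -35.2]
lid? 98 [239. 173.] [650.4 250.8] clamp [75.6 97.2]
lid? 102 [369. 181.] [ 619.4 -130.8] clamp [  84.7 -285.5]
lid? 103 [395. 183.] [ 610.8 -205.8] clamp [  84.1 -361. ]
lid? 85 [265. 231.] [477.9 175.6] clamp [-88.    4.4]
lid? 233 [510. 289.] [ 298.7 -517.3] clamp [-193.6 -703.5]
```

Call:
jog_arm:
  motion:
    - [0, 0, 0, 16.5, -54, 0, 50]
    - [0, 0, 0, 16.5, -54, 0, 50]
    - [0, 0, 0, 16.5, -54, 0, 50]
    - [0, 0, 0, 16, -54, 0, 50]
    - [0, 0, 0, 0, 0, 0, 50]
    - [0, 0, 0, 0, 0, 40, 50]
    - [0, 0, 0, 0, 0, 40, 50]
    - [0, 0, 0, 0, 0, 0, 50]
    - [0, 0, 0, 0, 0, 0, 50]

```text
t: 25.05
eef_pos: [649.8, 247.6, 160.2]
tcp_rot: [-3.141, -0.001, -0.106]
ft_force: [-0.3, -0.2, 0.4]
opening: 0.529
grip_force: 0.0
```

```bash
python3 -c "
from h import *
where();lids(shot('wrist'))"
```

```text
t 25.05 tcp [649.8 247.6 160.2] clamp [75.3 94. ] rpy [-3.141e+00 -1.000e-03 -1.060e-01] F [-0.3 -0.2  0.4] open 50.3 g 0.0
lid? 1588 [493.  57.] [748.3 130.8] clamp [185.5 -11.8]
lid? 3700 [609.  46.] [747.3  61.7] clamp [191.8 -80.6]
lid? 670 [613. 125.] [700.   52.6] clamp [145.7 -94.6]
lid? 1664 [316. 227.] [650.7 249.4] clamp [76.1 95.9]
```

Call:
jog_arm:
  motion:
    - [0, 0, 0, 0, -1.5, 0, 50]
    - [0, 0, 0, 0, 0, 40, 50]
    - [0, 0, 0, 0, 0, 26, 50]
    - [0, 0, 0, 0, 0, 0, 50]
    - [0, 0, 0, 0, 0, 0, 28]
    - [0, 0, 0, 0, 0, 0, 28]
    - [0, 0, 0, 0, 0, 0, 28]
    - [0, 0, 0, 0, 0, 0, 28]

```text
t: 26.1
eef_pos: [649.6, 250.2, 94.3]
tcp_rot: [-3.141, -0.002, -0.104]
ft_force: [-0.9, -0.2, 7.7]
opening: 0.347
grip_force: 30.0
```

```bash
python3 -c "
from h import *
where()"
```

```text
t 26.1 tcp [649.6 250.2  94.3] clamp [74.9 96.6] rpy [-3.141e+00 -2.000e-03 -1.040e-01] F [-0.9 -0.2  7.7] open 33.0 g 30.0
```

Call:
jog_arm:
  motion:
    - [0, 0, 0, -1, 5, 0, 28]
    - [0, 0, 0, 0, 12, 0, 28]
    - [0, 0, 0, 0, 18, 0, 28]
    - [0, 0, 0, 0, 18, 0, 28]
    - [0, 0, 0, 0, 18, 0, 28]
    - [0, 0, 0, 0, 18, 0, 28]
    - [0, 0, 0, 0, 18, 0, 28]
    - [0, 0, 0, 0, 18, 0, 28]
    - [0, 0, 0, 0, 18, 0, 28]
    - [0, 0, 0, 0, 18, 0, 28]

```text
t: 27.35
eef_pos: [632.0, 89.9, 94.3]
tcp_rot: [-3.141, -0.003, -0.105]
ft_force: [0.5, 3.7, 6.3]
opening: 0.347
grip_force: 30.0
```

Call:
jog_arm:
  motion:
    - [0, 0, 0, 0, 18, 0, 28]
    - [0, 0, 0, 0, 18, 0, 28]
    - [0, 0, 0, 0, 18, 0, 28]
    - [0, 0, 0, 0, 18, 0, 28]
    - [0, 0, 0, 0, 18, 0, 28]
    - [0, 0, 0, 0, 18, 0, 28]
    - [0, 0, 0, -6, 18, 0, 28]
    - [0, 0, 0, -12, 18, 0, 28]
    - [0, 0, 0, -12, 18, 0, 28]
    - [0, 0, 0, -12, 18, 0, 28]

```text
t: 28.6
eef_pos: [571.5, -85.1, 94.3]
tcp_rot: [3.141, -0.004, -0.105]
ft_force: [2.9, 2.1, 7.8]
opening: 0.348
grip_force: 30.0
```

Call:
jog_arm:
  motion:
    - [0, 0, 0, -12, 18, 0, 28]
    - [0, 0, 0, -10, 18, 0, 28]
    - [0, 0, 0, -6, 5, 0, 28]
    - [0, 0, 0, -2, 1, 0, 28]
    - [0, 0, 0, 0, 0, 0, 28]

```text
t: 29.22
eef_pos: [537.6, -124.0, 94.2]
tcp_rot: [3.14, -0.004, -0.105]
ft_force: [0.9, -3.4, 7.5]
opening: 0.347
grip_force: 30.0
```

```bash
python3 -c "
from h import *
where()"
```

```text
t 29.23 tcp [ 537.6 -124.    94.2] clamp [   2.7 -287.3] rpy [ 3.14  -0.004 -0.105] F [ 0.9 -3.4  7.5] open 33.0 g 30.0
```

Call:
jog_arm:
  motion:
    - [0, 0, 0, 0, 0, 0, 50]
    - [0, 0, 0, 0, 0, 0, 50]
    - [0, 0, 0, 0, 0, 0, 50]
    - [0, 0, 0, 0, 0, -60, 50]
    - [0, 0, 0, 0, 0, -60, 50]
    - [0, 0, 0, -30, -60, -50, 50]
    - [0, 0, 0, -30, -60, 0, 50]
    - [0, 0, 0, -10, -60, 0, 50]
    - [0, 0, 0, 0, 0, 0, 50]
    - [0, 0, 0, 0, 0, 0, 50]

```text
t: 30.48
eef_pos: [493.3, 42.9, 250.1]
tcp_rot: [3.141, -0.0, -0.103]
ft_force: [1.0, -1.0, -0.2]
opening: 0.524
grip_force: 0.0
```

```bash
python3 - <<'E'
from h import *
where();c=shot('wrist','w7');lids(c);ringsw(c);print('top');lids(shot('top'))
E
```

```text
t 30.48 tcp [493.3  42.9 250.1] clamp [ -58.8 -126. ] rpy [ 3.141 -0.    -0.103] F [ 1.  -1.  -0.2] open 49.9 g 0.0
lid? 1379 [505.  38.] [ 618.1 -131.8] clamp [  83.6 -286.6]
lid? 1403 [591.  39.] [ 609.6 -205.9] clamp [  82.9 -361.2]
lid? 142 [167. 104.] [595.1 171.7] clamp [28.9 12.8]
lid? 1103 [491. 133.] [ 538.4 -122.7] clamp [   3.4 -285.9]
lid? 691 [220. 159.] [540.8 132.7] clamp [-21.  -31.6]
lid? 659 [196. 222.] [480.2 169.1] clamp [-85.1  -1.8]
ring 332 [ 609.7 -210.6   29.8] [  83.5 -365.8]
ring 330 [ 617.2 -130.5   29.7] [  82.6 -285.4]
ring 330 [ 529.8 -202.9   29.8] [   3.3 -366.6]
ring 275 [ 537.4 -123.1   29.7] [   2.4 -286.4]
top
lid? 113 [288. 128.] [783.8 103.4] clamp [223.7 -35.4]
lid? 102 [369. 181.] [ 619.4 -130.8] clamp [  84.7 -285.5]
lid? 103 [395. 183.] [ 610.9 -205.8] clamp [  84.2 -361. ]
lid? 103 [367. 208.] [ 539.3 -121.5] clamp [   4.1 -284.6]
lid? 75 [265. 232.] [476.6 176.8] clamp [-89.5   5.5]
lid? 227 [510. 289.] [ 298.2 -517.9] clamp [-194.  -704.1]
```

View pics/w7.png

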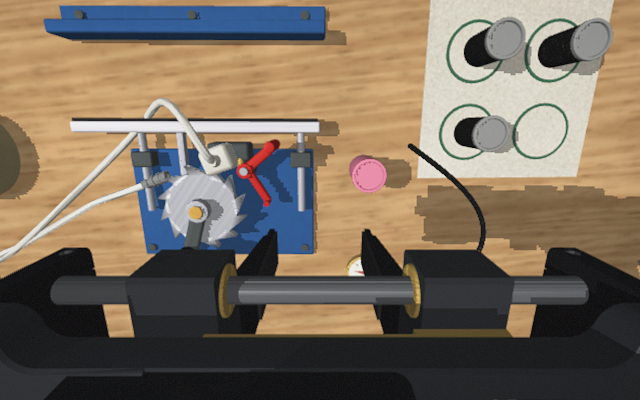

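The picture shows all three pots in rings at (488,42), (570,45) and (478,133), and the channel is empty. Now I'll wind the clamp shut.

Call:
jog_arm:
  motion:
    - [0, 0, 0, -22, -47, 0, 50]
    - [0, 0, 0, -22, -46, 0, 50]
    - [0, 0, 0, -21, -46, 0, 50]
    - [0, 0, 0, 0, 0, 0, 50]
    - [0, 0, 0, 0, 0, 50, 50]
    - [0, 0, 0, 0, 0, 50, 50]
    - [0, 0, 0, 0, 0, 24, 50]
    - [0, 0, 0, 0, 0, 0, 50]

```text
t: 31.58
eef_pos: [443.3, 186.3, 124.7]
tcp_rot: [3.14, 0.003, -0.107]
ft_force: [0.5, 0.3, -0.3]
opening: 0.527
grip_force: 0.0
```

```bash
python3 -c "
from h import *
where();drum()"
```

```text
t 31.57 tcp [443.3 186.3 124.7] clamp [-123.5   11.4] rpy [ 3.14e+00  3.00e-03 -1.07e-01] F [ 0.5  0.3 -0.3] open 50.1 g 0.0
drum est 2.561 r 49.82178238481638
```

Close on the grip and follow the reverse arc.

Call:
jog_arm:
  motion:
    - [0, 0, 0, 0, -1.5, -1, 14]
    - [0, 0, 0, 0, 0, 0, 14]
    - [0, 0, 0, 0, 0, 0, 14]
    - [0, 0, 0, 0, 0, 0, 14]
    - [0, 0, 0, 0, 0, 0, 14]

```text
t: 32.2
eef_pos: [443.5, 189.4, 127.7]
tcp_rot: [-3.141, -0.001, -0.104]
ft_force: [-0.9, -2.8, 7.4]
opening: 0.212
grip_force: 30.0
```

Call:
jog_arm:
  motion:
    - [0, 0, 0, 1.6, -4.8, 0, 14]
    - [0, 0, 0, 2.1, -4.6, 0, 14]
    - [0, 0, 0, 2.5, -4.4, 0, 14]
    - [0, 0, 0, 2.9, -4.1, 0, 14]
    - [0, 0, 0, 3.3, -3.8, 0, 14]
    - [0, 0, 0, 3.7, -3.4, 0, 14]
    - [0, 0, 0, 4, -3, 0, 14]
    - [0, 0, 0, 4.3, -2.6, 0, 14]
    - [0, 0, 0, 0, 0, 0, 14]

```text
t: 33.33
eef_pos: [471.8, 216.5, 127.7]
tcp_rot: [3.141, -0.002, -0.104]
ft_force: [5.4, -13.5, 5.3]
opening: 0.209
grip_force: 30.0
```

```bash
python3 -c "
from h import *
where();drum()"
```

```text
t 33.33 tcp [471.8 216.5 127.7] clamp [-98.4  44.4] rpy [ 3.141e+00 -2.000e-03 -1.040e-01] F [  5.4 -13.5   5.3] open 19.9 g 30.0
drum est 1.706 r 50.18884338177161
```

Call:
jog_arm:
  motion:
    - [0, 0, 0, 4.6, -2, 0, 14]
    - [0, 0, 0, 4.7, -1.5, 0, 14]
    - [0, 0, 0, 4.9, -1, 0, 14]
    - [0, 0, 0, 5, -0.5, 0, 14]
    - [0, 0, 0, 5, 0.1, 0, 14]
    - [0, 0, 0, 5, 0.5, 0, 14]
    - [0, 0, 0, 5, 1, 0, 14]
    - [0, 0, 0, 4.8, 1.5, 0, 14]
    - [0, 0, 0, 4.6, 2, 0, 14]
    - [0, 0, 0, 0, 0, 0, 14]

```text
t: 34.58
eef_pos: [514.1, 212.4, 127.7]
tcp_rot: [3.141, -0.0, -0.104]
ft_force: [-1.9, -4.5, 8.0]
opening: 0.208
grip_force: 30.0
```

```bash
python3 -c "
from h import *
where();drum()
p=cl(env.state()['eef_pos']);a0=np.arctan2(p[1],p[0]+75);a=np.linspace(a0,.34,10);q=np.c_[-75+50*np.cos(a),50*np.sin(a)];q[0]=p;print(np.round(np.diff(q,axis=0),1).tolist())"
```

```text
t 34.58 tcp [514.1 212.4 127.7] clamp [-55.9  44.8] rpy [ 3.141 -0.    -0.104] F [-1.9 -4.5  8. ] open 19.8 g 30.0
drum est 0.818 r 48.7016426827679
[[4.7, -0.8], [3.9, -2.4], [3.7, -2.7], [3.4, -3.0], [3.1, -3.4], [2.8, -3.6], [2.5, -3.9], [2.1, -4.1], [1.7, -4.3]]
```

Call:
jog_arm:
  motion:
    - [0, 0, 0, 4.7, 1, 0, 14]
    - [0, 0, 0, 3.9, 2.4, 0, 14]
    - [0, 0, 0, 3.7, 2.7, 0, 14]
    - [0, 0, 0, 3.4, 3, 0, 14]
    - [0, 0, 0, 3.1, 3.4, 0, 14]
    - [0, 0, 0, 2.8, 3.6, 0, 14]
    - [0, 0, 0, 2.5, 3.9, 0, 14]
    - [0, 0, 0, 2.1, 4.1, 0, 14]
    - [0, 0, 0, 1.7, 4.3, 0, 14]
    - [0, 0, 0, 0, 0, 0, 14]

```text
t: 35.83
eef_pos: [538.0, 181.3, 127.7]
tcp_rot: [3.141, 0.002, -0.104]
ft_force: [-6.9, -2.8, 9.7]
opening: 0.209
grip_force: 30.0
```

```bash
python3 -c "
from h import *
where();drum()"
```

```text
t 35.83 tcp [538.  181.3 127.7] clamp [-28.9  16.4] rpy [ 3.141e+00  2.000e-03 -1.040e-01] F [-6.9 -2.8  9.7] open 19.9 g 30.0
drum est -0.008 r 48.93025648818939
```

Call:
jog_arm:
  motion:
    - [0, 0, 0, 0, 0, 0, 50]
    - [0, 0, 0, 0, 0, 0, 50]
    - [0, 0, 0, 0, 0, 0, 50]
    - [0, 0, 0, 0, 0, -60, 50]
    - [0, 0, 0, 24, 51, -10, 0]
    - [0, 0, 0, 24, 50, 0, 0]
    - [0, 0, 0, 0, 0, 0, 0]
    - [0, 0, 0, 0, 0, 0, 0]
    - [0, 0, 0, 0, 0, 0, 0]

```text
t: 36.95
eef_pos: [575.7, 77.2, 197.0]
tcp_rot: [3.142, 0.0, -0.103]
ft_force: [0.5, -0.1, 0.4]
opening: 0.057
grip_force: 0.0
```

```bash
python3 -c "
from h import *
where()"
```

```text
t 36.95 tcp [575.7  77.2 197. ] clamp [ 19.6 -83.2] rpy [ 3.142  0.    -0.103] F [ 0.5 -0.1  0.4] open 5.4 g 0.0
```

Call:
jog_arm:
  motion:
    - [0, 0, 0, 0, 0, 40, 0]
    - [0, 0, 0, 0, 0, 33, 0]
    - [0, 0, 0, 0, 0, 0, 0]
    - [0, 0, 0, -6, 0, 0, 0]
    - [0, 0, 0, -6, 0, 0, 0]
    - [0, 0, 0, -6, 0, 0, 0]
    - [0, 0, 0, -6, 0, 0, 0]
    - [0, 0, 0, -5, 0, 0, 0]
    - [0, 0, 0, -4, 0, 0, 0]
    - [0, 0, 0, 0, 0, 0, 0]

```text
t: 38.2
eef_pos: [542.9, 79.7, 124.2]
tcp_rot: [3.142, 0.0, -0.104]
ft_force: [0.2, -0.7, 0.1]
opening: 0.005
grip_force: 0.0
```

Call:
jog_arm:
  motion:
    - [0, 0, 0, 15, 0, 0, 0]
    - [0, 0, 0, 10, 0, 0, 0]
    - [0, 0, 0, 0, 0, -50, 0]
    - [0, 0, 0, 0, 0, -60, 0]
    - [0, 0, 0, -40, 0, -60, 0]
    - [0, 0, 0, -60, 0, 0, 0]
    - [0, 0, 0, -10, 0, 0, 0]
    - [0, 0, 0, 0, 0, 0, 0]
    - [0, 0, 0, 0, 0, 0, 0]

```text
t: 39.33
eef_pos: [465.4, 87.7, 285.9]
tcp_rot: [3.142, -0.0, -0.105]
ft_force: [-0.1, 0.6, -0.3]
opening: 0.003
grip_force: 0.0
```

```bash
python3 - <<'E'
from h import *
where();c=shot('wrist','w8');lids(c);ringsw(c)
for a in (0,.2,.7): print('pin',a,np.round(w2px(c,np.r_[wd(-35+42*np.sin(a),-48-42*np.cos(a)),70])))
for d in (-.08,0,.15): print('grip',d,np.round(w2px(c,np.r_[wd(-75+50*np.cos(.35+d),50*np.sin(.35+d)),88])))
print('top');lids(shot('top'))
E
```

```text
t 39.33 tcp [465.4  87.7 285.9] clamp [-91.2 -84.3] rpy [ 3.142 -0.    -0.105] F [-0.1  0.6 -0.3] open 0.3 g 0.0
lid? 966 [531.  13.] [ 615.3 -131. ] clamp [  80.7 -286.2]
lid? 1010 [609.  14.] [ 607.1 -205.5] clamp [  80.4 -361. ]
lid? 148 [221.  71.] [595.4 172.3] clamp [29.1 13.4]
lid? 963 [517.  99.] [ 538.2 -122.4] clamp [   3.1 -285.7]
lid? 548 [266. 124.] [540.1 135. ] clamp [-21.9 -29.4]
lid? 564 [240. 161.] [505.4 169. ] clamp [-60.    0.7]
ring 237 [ 617.1 -130.4   29.5] [  82.4 -285.3]
ring 216 [ 609.6 -210.4   29.5] [  83.4 -365.7]
ring 282 [ 529.9 -203.    29.7] [   3.4 -366.7]
ring 235 [ 537.5 -123.1   29.7] [   2.5 -286.4]
pin 0 [325. 138.]
pin 0.2 [324. 130.]
pin 0.7 [315. 110.]
grip -0.08 [214. 130.]
grip 0 [210. 132.]
grip 0.15 [203. 135.]
top
lid? 115 [288. 128.] [783.2 102.9] clamp [223.1 -35.9]
lid? 102 [369. 181.] [ 619.4 -130.8] clamp [  84.7 -285.5]
lid? 103 [395. 183.] [ 610.9 -205.9] clamp [  84.2 -361.1]
lid? 103 [367. 208.] [ 539.3 -121.5] clamp [   4.1 -284.6]
lid? 243 [510. 286.] [ 306.2 -518.7] clamp [-186.1 -704.1]
```

View pics/w8.png

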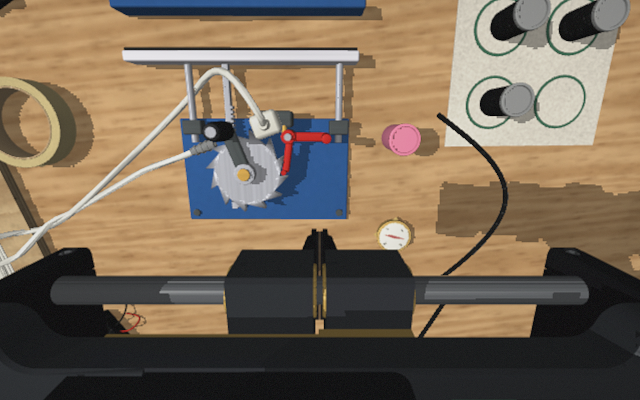

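The pin is at (327,138), so the pawl is engaged. The grip is at (213,131), which puts the drum near 0. All three pots are in their rings and the arm is clear, so I'll hand in.

```bash
python3 -c "
from cell import env
print(env.job_done())"
```

```text
the job is handed in; nothing more can be done
None
```

The job is handed in: in the last camera check all three pots stood upright in their own rings (at most about 5 mm off centre), the clamp was wound shut (drum about 0 rad) and the pawl was engaged; no verdict was returned.

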